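Hook the twist-locked strainer out of the deep brew jug

TASK

Take the lifting hook from its stand, reach down into the tall brew jug with it, catch the strainer by its bar and, working gently by feel, turn it anticlockwise until its twist lock comes free and draw it out upright; never force it, and do not touch the strainer with the fingers. Stand the strainer upright in the middle of the saucer, unhook it, and put the hook back in its stand, leaving the other things on the worktop alone.

Things in the scene. Friction and masses are not known exactly. Their poses are not given: they have to be found in the camera images.
- jug: Tall stainless brew jug with a black handle; it stands firm and does not move. Origin: centre of its underside, z up; the handle is on its +x side, reaching 89 mm from the axis. Body radius 46, top rim 138 high (outer radius 42), straight bore of radius 37 inside, floor 8 mm up. A steel bayonet collar sits low in the bore.
- jug_lock (a point): On the jug's axis, 42 mm up, centre of the fixed collar (inside radius 31 at its top, 52 mm up); its angle is not given. Its ledge carries the strainer's lugs; keepers above let it rise only 4 mm. Turned 0.35 to 1.4 rad anticlockwise from above (varies) it meets a stop; in the last 0.12 rad and at the stop it lifts out freely. The keepers are rigid; the stop gives 1 rad per 5 N m.
- strainer: Loose strainer, a closed perforated metal cup of 100 to 200 g, locked in the jug at the start, underside 14 mm above the jug's. Origin: centre of its underside, z up. Cup radius 24, flat lid of radius 28 (z 24 to 30); two lugs on its +y and -y sides (10 wide, z 24 to 28) reach radius 34.5. Locked or not, it turns almost freely until the stop.
- strainer_bar (a point): Middle of the strainer's bail: a straight round bar 4 mm thick along the strainer's y axis, centre 54 mm above its underside (24 above the lid, so 22 clear beneath), joined to the lid by 4 mm uprights at y = -19 and +19.
- hook: Lifting hook, 110 g, 168 mm high: flat steel strip 20 mm wide (along y), 3 thick, bent to an upright J with a black handle on top. Origin: centre under the J, z up. Shank at x -5.75 to -2.75; bottom bend z 0 to 3; upturned tip on the +x side, 12 high, leaning out from x 3 to 9. The opening is 5.5 wide at its bottom, 9 at its top; a caught bar rests with its centre at x 0, z 5.
- hook_grip (a point): Middle of the hook's handle, straight above the J, 128 mm above the hook's underside. Handle 14 mm thick (along x, grip across this), 24 wide (y), from 86 to 168 mm above the underside. x points to the side of the J's tip.
- stand: Fixed stand for the hook: round oak base of radius 46 mm with an upright square steel sleeve. Origin: centre of its underside, z up. The sleeve's pocket is 27 x 27 mm along the stand's x and y, its floor 12 mm up, its slightly flared mouth 76 mm up. The hook stands upright in it at the start, aligned with the stand, its underside on the pocket's floor.
- saucer: Loose white round saucer, radius 68 mm, rim 16 high. Origin: centre of its underside; the flat middle is about 5 mm above the worktop.
- tea_box: Bystander: dark cardboard tea box with an open flap, 85 x 124 x 147, origin under its centre.
- tumbler: Bystander: clear glass tumbler, radius 40, 92 high, origin under its centre.
- mug: Bystander: green and white mug, 101 high, origin under its centre.
There are look-alikes about, which are no part of the job. There is more than one size of the saucer; the job needs the larger.

How it is judged:
By the outcome, as a careful person would: the job done as asked, in the order asked, and still so for the second after the job is handed in, with the robot touching nothing.
It also fails if it takes over 72 s, if anything falls off the work surface, if the arm or the gripper's body presses on something with over 40 N, if the wrist force passes 120 N, or if a joint passes its speed limit or range.

ROBOT

A 6-joint arm with a two-finger parallel gripper is mounted at the origin on a cart in front of the work surface, level with it; the furniture and walls round the work are solid. World frame = base frame: x ahead of the robot, y to its left, z up, the work surface at z = 0. Lengths are in m, angles in degrees, forces in N, time in s.
With the tool pointing down it reaches from about 0.4 to 0.825 m from the base axis. Payload 7 kg.
Tool frame: the origin (TCP) lies between the finger pads; the fingertips stand 25 mm ahead of it and the grasp point (between the pads) lies 6 mm ahead of it; z points along the fingers, y is the line along which they close (so a half turn about z gives the same grasp; the last joint's range is limited). The gripper opens to 88 mm and grips with 3 to 60 N. Pads are 19 mm wide; open, the fingers measure 130 mm over their backs; the gripper's body (78 mm by 193 mm) begins 47 mm behind the grasp point.
Start: joints at [92.538, 20.546, 0.682, 0, -70.136, -16.507], TCP at [0.163, 0.655, 0.252] pointing down, gripper open.
Joint ranges: [-176.03, 176.03], [-82.01, 121.73], [-58.28, 71.71], [-173.87, 95.51], [-174.79, -0.11], [-173.66, 173.66]. Speed limits (degrees/s): [136.94, 136.94, 172.46, 180, 180, 180].

INTERFACE

Orientations are given as [roll, pitch, yaw] about the fixed x, y, z axes, in that order (R = Rz(yaw) Ry(pitch) Rx(roll)).
In Python, from plant import r gives the robot as it stands.
- The arm moves only by the shell command python3 -m crank 'ROWS' [FORCE]. ROWS is JSON, a list of rows, each a list of 3 entries, a list of its own where there are three numbers: the turn, a rotation vector about the tool's x, y, z in degrees, then the shift along the tool's x, y, z in cm, then the closure, from -1 (fully open) to 1 (shut). In form: [[[wx, wy, wz], [dx, dy, dz], fingers], ...]. A call has 1 to 8 rows; each row shifts and turns the commanded pose from where the row before left it, along the tool's axes as they then stand; what a row does not reach is not made up. A row lasts 1/10 s, in which the tool goes at most 50 mm and 8.59 degrees, less where a joint would pass 70% of its speed; a pose out of reach is approached as far as the arm can. A call with a gripper value outside its range is refused whole. The fingers move at their own pace and stop on an object; FORCE is the grip in N (left out, the last holds). Time passes only in rows, so rows that do not move let the fingers close. It gives the time, the measured TCP pose, the force, the opening and the grip force at its end, in the units of the state.
- r.get_state(): the state, without advancing time (a new reading comes with each control period).
- r.capture(name): name is "scene" or "top" or "wrist"; returns a dict with "color" (384x512x3 uint8, red, green, blue), "range_z" (384x512 float32, m along the optical axis (not along the pixel's ray), 0 where there is no reading), "intrinsics" (3x3 intrinsics, pixels), "world_from_camera" (4x4, takes a point from camera to world coordinates); the wrist camera has in their place "hand_eye" (4x4, takes a point from camera to tool coordinates, whose origin is the TCP and whose axes are the flange's). Camera axes: x right, y down, z forward; pixel columns grow to the right and rows downward; lengths in m; the calibration is good to about 2 mm. A picture is of the moment at which its call begins: read the wrist's pose just before it.
- r.close_job(): hands the job in; it is judged then, once.
The state is a dict: "time_s": time; "joints": joint angles; "qd": joint speeds; "joint_torque": joint torques, N m; "tcp_pos": TCP position; "eef_rot": TCP orientation; "contact_force": force on the tool from outside, world axes, zero at the start; "moment": the same for the moment, N m; "gripper_width": finger opening in m; "gripper_force": force on a finger pad.
Only numpy, scipy, OpenCV 4.12 (cv2) and the standard library are available. Lean on these libraries where they do the work, as an engineer would, in place of code of your own. Each camera call takes 0.05 s, during which the arm holds its last target. There are 200 camera calls.

## Working session

There is one attempt and no reset: what is moved stays moved. The work goes in short steps, Python scripts to look and compute and a shell command to move; the robot and the scene stay as the last step left them, time stands still between calls to the robot, and variables do not carry over. Pictures are saved under pics/ and viewed, at most 10 in all, crops included, and the job is handed in when it is done.

```bash
ls; mkdir -p pics
cat > h.py <<'E'
import numpy as np, cv2
from plant import r
from scipy.spatial.transform import Rotation as R
def grab(n):
    s=r.get_state(); c=r.capture(n); 
    if n=="wrist":
        T=np.eye(4); T[:3,:3]=R.from_euler('xyz',s['eef_rot'],degrees=True).as_matrix(); T[:3,3]=s['tcp_pos']
        c['W']=T@c['hand_eye']
    else: c['W']=c['world_from_camera']
    return c
def cloud(c):
    z=c['range_z']; K=c['intrinsics']; v,u=np.indices(z.shape)
    P=np.stack([(u-K[0,2])/K[0,0]*z,(v-K[1,2])/K[1,1]*z,z],-1)
    return P@c['W'][:3,:3].T+c['W'][:3,3]
def ray(c,u,v,z):
    K=c['intrinsics']; d=c['W'][:3,:3]@np.array([(u-K[0,2])/K[0,0],(v-K[1,2])/K[1,1],1]); o=c['W'][:3,3]
    return o+d*(z-o[2])/d[2]
def save(c,f,crop=None,s=1):
    im=c['color'][:,:,::-1]
    if crop: a,b,x,y=crop; im=im[b:y,a:x]
    cv2.imwrite('pics/'+f,cv2.resize(im,None,fx=s,fy=s,interpolation=cv2.INTER_CUBIC))
E
python3 - <<'E'
from h import *
import pickle
print(r.get_state())
for n in("scene","top"):
    c=grab(n); pickle.dump(c,open(n+'.pkl','wb')); save(c,n+'.png',s=1.5); print(c['W'].round(3).tolist(),c['intrinsics'].tolist())
E
```

```text
pics
{'time_s': 0.0, 'joints': array([ 9.25385598e+01,  2.05900723e+01,  6.31230512e-01, -1.93144991e-02,
       -7.01373008e+01, -1.65076501e+01]), 'qd': array([ 0.00116508, -0.0104615 , -0.05760733, -0.10761917, -0.08004419,
        0.00263642]), 'joint_torque': array([ 8.63644673e-04, -5.82716274e+01,  2.93061072e+01,  6.99706972e+00,
        7.16474999e-03, -1.50871174e-04]), 'tcp_pos': array([0.16285598, 0.65456672, 0.25062127]), 'eef_rot': array([ 1.79902661e+02, -9.91241740e-03, -1.39756595e+01]), 'contact_force': array([ 0.4457705 ,  0.23456541, -0.76621805]), 'moment': array([-0.04803045, -0.00542294,  0.08462904]), 'gripper_force': 0.0, 'gripper_width': 0.08741947942345363}
[[0.634, -0.372, 0.678, -0.636], [-0.773, -0.333, 0.54, -0.944], [0.025, -0.866, -0.499, 0.941], [0.0, 0.0, 0.0, 1.0]] [[430.87408226895457, 0.0, 253.98849476716728], [0.0, 430.87408226895457, 188.58255089957746], [0.0, 0.0, 1.0]]
[[0.19, -0.936, 0.295, 0.105], [-0.982, -0.184, 0.049, -0.09], [0.008, -0.299, -0.954, 1.486], [0.0, 0.0, 0.0, 1.0]] [[351.1076410221325, 0.0, 254.66204442267272], [0.0, 351.1076410221325, 191.4140266297576], [0.0, 0.0, 1.0]]
```

View pics/scene.png

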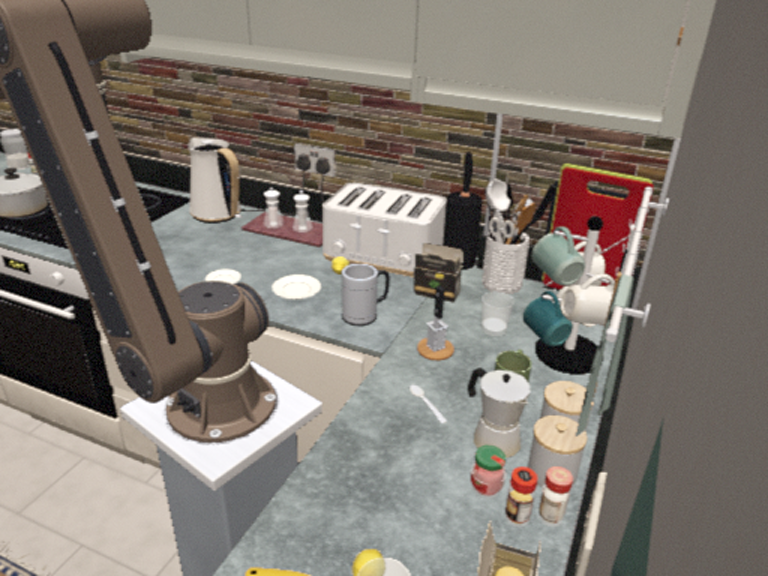

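View pics/top.png

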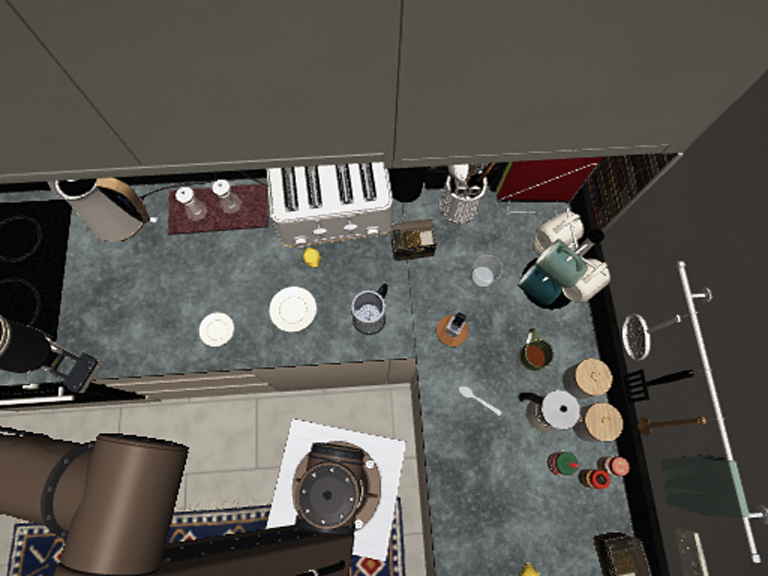

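The scene and top views show these objects, at pixel positions in the 1.5x top picture: jug (368,312) with its handle up-right, large saucer (293,309), small saucer (216,329), stand with hook (453,330), tea box (413,240), tumbler (487,270), mug (535,350).

Run:
```python
from h import *
import pickle
c=pickle.load(open('top.pkl','rb'));P=cloud(c)
def box(n,a,b,x,y,lo,hi):
    Q=P[int(b/1.5):int(y/1.5),int(a/1.5):int(x/1.5)].reshape(-1,3); m=(Q[:,2]>lo)&(Q[:,2]<hi); Q=Q[m]
    if len(Q)>4:
        (cx,cy),rad=cv2.minEnclosingCircle(Q[:,:2].astype(np.float32)); print(n,len(Q),Q.mean(0).round(3),'circ',round(cx,3),round(cy,3),round(rad,3),'zmax',Q[:,2].max().round(3))
box('saucer',262,280,325,340,.003,.03)
box('small',190,305,240,355,.003,.03)
box('jugrim',340,280,395,340,.125,.15)
box('jugin',345,285,392,335,.03,.1)
box('stand',430,300,475,355,.005,.03)
box('sleeve',430,300,475,355,.055,.085)
box('hooktop',430,300,475,355,.12,.25)
box('teabox',388,215,440,265,.1,.2)
for n,u,v,z in(('jug',368,300,.138),('hook',457,321,.18)): print(n,ray(c,u/1.5,v/1.5,z).round(3))
for n,crop in(('jug',(225,180,275,235)),('st',(285,195,330,240))): save(c,'t_'+n+'.png',crop,8)
a=cv2.imread('pics/t_jug.png');b=cv2.imread('pics/t_st.png');b=cv2.copyMakeBorder(b,0,a.shape[0]-b.shape[0],0,0,0)
cv2.imwrite('pics/t_both.png',np.hstack([a,b]))
```

```text
saucer 860 [0.449 0.229 0.009] circ 0.455 0.236 0.121 zmax 0.026
small 497 [0.348 0.432 0.008] circ 0.349 0.441 0.096 zmax 0.021
jugrim 143 [0.465 0.005 0.135] circ 0.475 0.002 0.057 zmax 0.144
jugin 329 [0.472 0.007 0.057] circ 0.479 -0.002 0.063 zmax 0.1
stand 276 [ 0.469 -0.229  0.01 ] circ 0.488 -0.225 0.088 zmax 0.028
sleeve 47 [ 0.47  -0.234  0.073] circ 0.475 -0.235 0.026 zmax 0.083
hooktop 47 [ 0.471 -0.234  0.16 ] circ 0.474 -0.235 0.013 zmax 0.185
teabox 198 [ 0.71  -0.066  0.117] circ 0.709 -0.069 0.082 zmax 0.143
jug [0.481 0.009 0.138]
hook [ 0.458 -0.228  0.18 ]
```

View pics/t_both.png

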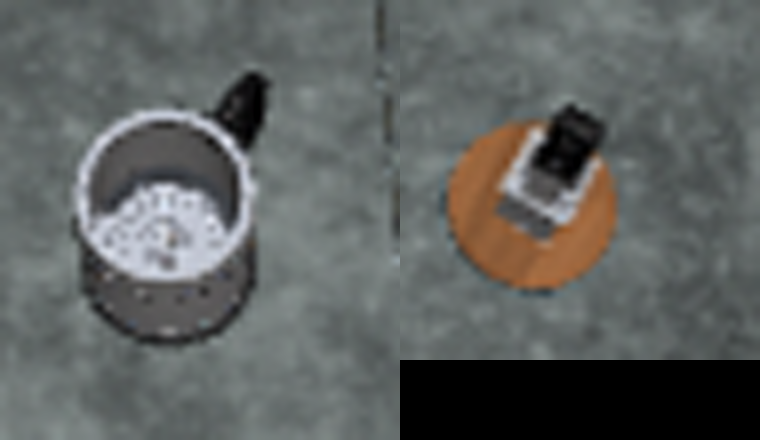

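```bash
cat >> h.py <<'E'
def to(x,y,z,yaw=None):
    s=r.get_state(); M=R.from_euler('xyz',s['eef_rot'],degrees=True)
    d=np.array([x,y,z])-s['tcp_pos']; print('shift cm',(M.inv().apply(d)*100).round(2))
    if yaw is not None:
        T=R.from_euler('xyz',[180,0,yaw],degrees=True); rv=(M.inv()*T).as_rotvec(degrees=True); print('rotvec',rv.round(2),'shift after turn',(T.inv().apply(d)*100).round(2))
    print('t',round(s['time_s'],2),'pos',s['tcp_pos'].round(4),'rpy',s['eef_rot'].round(2),'F',s['contact_force'].round(1),'M',s['moment'].round(2),'w',round(s['gripper_width'],4),'g',round(s['gripper_force'],1))
E
python3 - <<'E'
from h import *
c=r.capture('wrist'); print(c['hand_eye'].round(3).tolist(),c['intrinsics'].tolist())
to(0.43,0.01,0.36)
E
```

```text
[[-0.001, -0.959, -0.282, 0.076], [1.0, -0.001, 0.0, -0.0], [-0.001, -0.282, 0.959, -0.134], [0.0, 0.0, 0.0, 1.0]] [[314.40134544544077, 0.0, 255.24988741802574], [0.0, 314.40134544544077, 196.00486983207176], [0.0, 0.0, 1.0]]
shift cm [ 41.49  56.13 -10.84]
t 0.15 pos [0.1629 0.6547 0.2509] rpy [ 1.7993e+02 -1.0000e-02 -1.3970e+01] F [ 1.1  0.5 -0.3] M [-0.   -0.01  0.04] w 0.0875 g 0.0
```

```bash
python3 -m crank '[[[0,0,0],[2.77,3.74,-0.9],-1],[[0,0,0],[2.77,3.74,-0.9],-1],[[0,0,0],[2.77,3.74,-0.9],-1],[[0,0,0],[2.77,3.74,-0.9],-1],[[0,0,0],[2.77,3.74,-0.9],-1],[[0,0,0],[2.77,3.74,-0.9],-1],[[0,0,0],[2.77,3.74,-0.9],-1],[[0,0,0],[2.77,3.74,-0.9],-1]]' && python3 -m crank '[[[0,0,0],[2.77,3.74,-0.5],-1],[[0,0,0],[2.77,3.74,-0.5],-1],[[0,0,0],[2.77,3.74,-0.5],-1],[[0,0,0],[2.77,3.74,-0.5],-1],[[0,0,0],[2.77,3.74,-0.5],-1],[[0,0,0],[2.77,3.74,-0.5],-1],[[0,0,0],[2.77,3.74,-0.5],-1],[[0,0,0],[0,0,0],-1]]'
python3 - <<'E'
from h import *
import pickle
c=grab('wrist'); pickle.dump(c,open('w1.pkl','wb')); save(c,'w1.png',s=1.5)
to(0.40,-0.20,0.36)
E
```

```text
time_s: 0.95
tcp_pos: [0.3059, 0.3092, 0.3239]
eef_rot: [-180.0, 0.0, -13.9]
contact_force: [1.5, 0.4, 0.8]
gripper_width: 0.0876
gripper_force: 0.0
time_s: 1.75
tcp_pos: [0.4318, 0.0057, 0.3588]
eef_rot: [179.9, -0.0, -14.4]
contact_force: [-0.5, -0.4, 0.5]
gripper_width: 0.0876
gripper_force: 0.0
shift cm [ 2.12 20.88 -0.15]
t 1.8 pos [0.4311 0.0076 0.3584] rpy [ 1.7998e+02  2.0000e-02 -1.4320e+01] F [ 0.6  0.3 -0. ] M [ 0.05  0.06 -0.06] w 0.0874 g 0.0
```

View pics/w1.png

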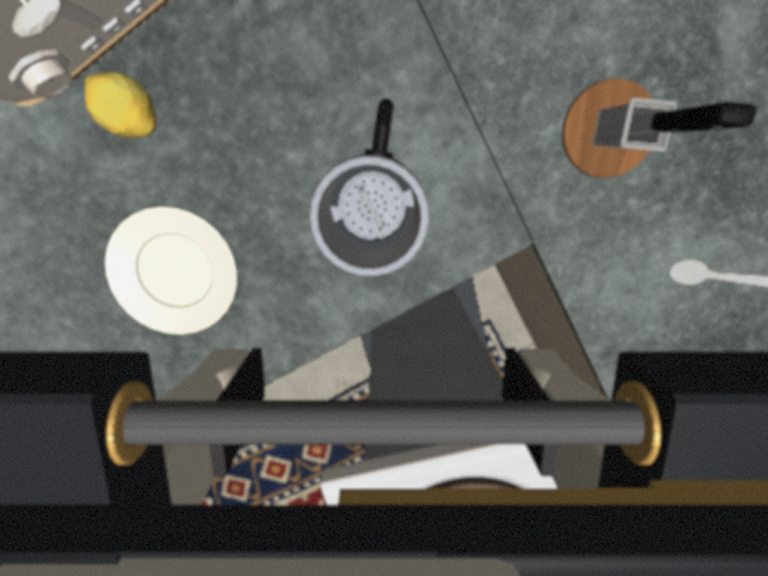

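The wrist view (1.5x) shows the jug rim centred at about (369,216) and the strainer lid with lugs at about (340,211) and (408,199). The stand's sleeve is at (648,125), with the hook leaning right in perspective.

```bash
python3 -m crank '[[[0,0,0],[0.42,4.17,0],-1],[[0,0,0],[0.42,4.17,0],-1],[[0,0,0],[0.42,4.17,0],-1],[[0,0,0],[0.42,4.17,0],-1],[[0,0,0],[0.42,4.17,0],-1],[[0,0,0],[0,0,0],-1],[[0,0,0],[0,0,0],-1]]'
python3 - <<'E'
from h import *
import pickle
c=grab('wrist'); pickle.dump(c,open('w2.pkl','wb')); save(c,'w2.png',s=1.5)
to(0.43,-0.20,0.36); print(r.get_state()['joints'].round(1))
c=pickle.load(open('w1.pkl','rb'))
for n,u,v,z in(('lugA',340,211,.042),('lugB',408,199,.042)): print(n,ray(c,u/1.5,v/1.5,z).round(4))
P=cloud(c)
def circ(Q):
    A=np.c_[2*Q[:,:2],np.ones(len(Q))]; s=np.linalg.lstsq(A,(Q[:,:2]**2).sum(1),rcond=None)[0]; return s[:2].round(4),np.sqrt(s[2]+s[0]**2+s[1]**2).round(4),len(Q)
Q=P[100:190,200:290].reshape(-1,3); Q=Q[abs(Q[:,2]-.137)<.006]; Q=Q[np.hypot(Q[:,0]-.478,Q[:,1]-.005)<.06]; print('rim',circ(Q))
Q=P[100:165,200:290].reshape(-1,3); q=Q[(abs(Q[:,2]-.044)<.004)]; print('lid',circ(q),q.mean(0),q.max(0),q.min(0)); q=Q[(abs(Q[:,2]-.066)<.008)&(np.hypot(Q[:,0]-.478,Q[:,1]-.005)<.028)]; print('bar',q.round(4).tolist()[:40])
# saucer by colour
m=(c['color'].min(2)>170).astype(np.uint8); m[:,:65]=0;m[:,165:]=0;m[:130]=0; m[230:]=0
cs=max(cv2.findContours(m,0,1)[0],key=cv2.contourArea)[:,0]
pts=np.array([ray(c,u,v,.016) for u,v in cs]); print('saucer',circ(pts))
E
```

```text
time_s: 2.5
tcp_pos: [0.4005, -0.197, 0.3582]
eef_rot: [-180.0, 0.0, -14.1]
contact_force: [-0.3, 0.1, -0.4]
gripper_width: 0.0873
gripper_force: 0.0
shift cm [ 2.92 -0.35 -0.17]
t 2.55 pos [ 0.4008 -0.1963  0.3583] rpy [-1.7998e+02  2.0000e-02 -1.3970e+01] F [-0.7  0.3 -0. ] M [0.05 0.04 0.03] w 0.0877 g 0.0
[ -0.7  -5.  -15.8  -0.  -79.2  76.7]
lugA [0.4669 0.0384 0.042 ]
lugB [ 0.4618 -0.0266  0.042 ]
rim (array([0.465 , 0.0076]), np.float64(0.0415), 1317)
lid (array([0.4642, 0.0085]), np.float64(0.0219), 1289) [0.46468731 0.00796585 0.04464317] [0.49822742 0.04772879 0.04799208] [ 0.43319748 -0.03204482  0.04000441]
bar [[0.4843, 0.013, 0.064], [0.484, 0.0117, 0.0652], [0.4833, 0.0147, 0.063], [0.4832, 0.0132, 0.067], [0.4829, 0.0119, 0.0667], [0.4825, 0.0107, 0.0661], [0.482, 0.0134, 0.068], [0.4817, 0.0122, 0.0677], [0.4813, 0.0109, 0.0678], [0.4807, 0.0138, 0.0671], [0.4806, 0.0123, 0.0708], [0.4802, 0.0111, 0.07], [0.4792, 0.0128, 0.0692], [0.479, 0.0115, 0.07], [0.4787, 0.0101, 0.0705], [0.478, 0.0131, 0.07], [0.4778, 0.0117, 0.0713], [0.4774, 0.0105, 0.0705], [0.4769, 0.0093, 0.0679], [0.4765, 0.0121, 0.07], [0.4763, 0.0107, 0.0718], [0.4759, 0.0095, 0.0711], [0.4752, 0.0125, 0.0702], [0.475, 0.0111, 0.0717], [0.4746, 0.0098, 0.0712], [0.4742, 0.0086, 0.0698], [0.4736, 0.0115, 0.0702], [0.4734, 0.0102, 0.0712], [0.4731, 0.0089, 0.0713], [0.4723, 0.0119, 0.0695], [0.4721, 0.0106, 0.0703], [0.4718, 0.0092, 0.0713], [0.4714, 0.008, 0.0702], [0.4707, 0.011, 0.0688], [0.4705, 0.0096, 0.071], [0.4702, 0.0083, 0.0713], [0.4692, 0.0099, 0.0707], [0.4689, 0.0087, 0.0704], [0.4686, 0.0074, 0.0705], [0.4679, 0.0103, 0.0702]]
saucer (array([0.4478, 0.2291]), np.float64(0.067), 241)
```

View pics/w2.png

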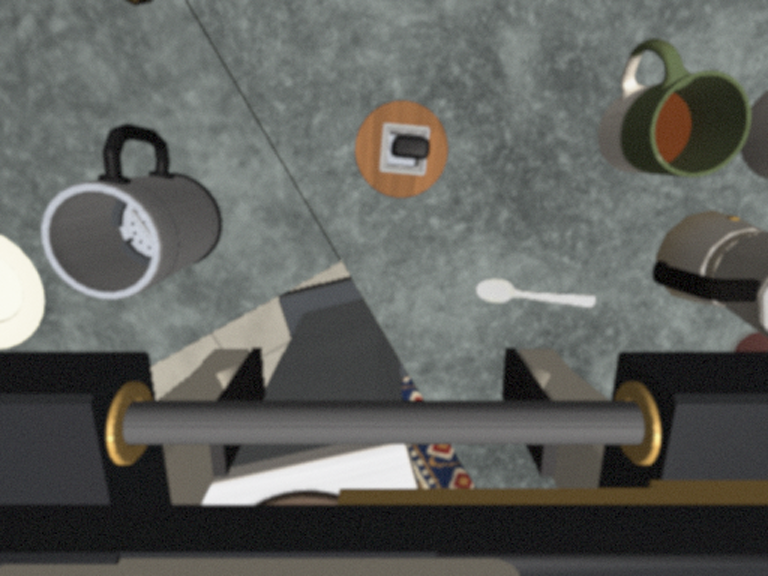

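The second wrist view shows the sleeve square at (405,148), with the hook handle's wide side along the image horizontal. I need a zoom of the hook and of the jug interior, and a clean fit of the bar.

Run:
```python
from h import *
import pickle
c1=pickle.load(open('w1.pkl','rb'));c2=pickle.load(open('w2.pkl','rb'))
save(c1,'z1.png',(204,98,290,188),4.4); save(c2,'z2.png',(232,62,302,135),5.4)
a=cv2.imread('pics/z1.png');b=cv2.imread('pics/z2.png');h=min(len(a),len(b));cv2.imwrite('pics/z12.png',np.hstack([a[:h],b[:h]]));print(a.shape,b.shape)
P=cloud(c1)[98:188,204:290].reshape(-1,3)
q=P[(abs(P[:,2]-.068)<.006)&(np.hypot(P[:,0]-.465,P[:,1]-.008)<.026)]
m=q[:,:2].mean(0);w,V=np.linalg.eigh(np.cov((q[:,:2]-m).T));print('bar',m,np.sqrt(w),V[:,1],np.degrees(np.arctan2(V[1,1],V[0,1])),q[:,2].max(),len(q))
t=(q[:,:2]-m)@V[:,1];print(t.min(),t.max())
P=cloud(c2)[62:135,232:302].reshape(-1,3)
for lo,hi,n in((.17,.19,'handle top'),(.068,.082,'sleeve'),(.004,.025,'base'),(.09,.165,'mid')):
    q=P[(P[:,2]>lo)&(P[:,2]<hi)][:,:2].astype(np.float32); print(n,len(q),q.mean(0),cv2.minAreaRect(q*1000), np.median(P[(P[:,2]>lo)&(P[:,2]<hi)][:,2]))
```

```text
(396, 378, 3) (394, 378, 3)
bar [0.46492011 0.00780708] [0.00116367 0.01202102] [-0.96467612 -0.26343875] -164.72579619779248 0.07219795800529322 94
-0.020067335368490917 0.021177250675582553
handle top 360 [ 0.47477832 -0.23368882] ((474.776123046875, -233.94493103027344), (23.702882766723633, 13.940239906311035), 70.33464050292969) 0.17998920345673536
sleeve 453 [ 0.47549704 -0.23185809] ((474.5966491699219, -233.98150634765625), (38.788848876953125, 38.79893112182617), 70.62230682373047) 0.07596762886256098
base 2263 [ 0.47524104 -0.23245397] ((475.1220703125, -234.29042053222656), (90.20516204833984, 90.36412048339844), 75.81768798828125) 0.010498717879805941
mid 9 [ 0.4758373  -0.22244316] ((475.6390686035156, -222.5828399658203), (9.672263145446777, 1.987784504890442), 3.9364547729492188) 0.14571864958002623
```

View pics/z12.png

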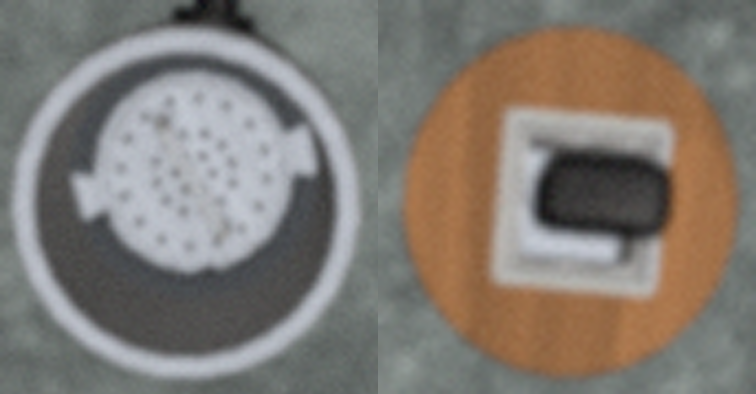

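```bash
python3 -m crank '[[[0,0,8],[0,0,0],-1],[[0,0,8],[0,0,0],-1],[[0,0,8],[0,0,0],-1],[[0,0,8],[0,0,0],-1],[[0,0,8],[0,0,0],-1],[[0,0,8],[0,0,0],-1],[[0,0,8],[0,0,0],-1],[[0,0,8],[0,0,0],-1]]' >/dev/null && python3 -m crank '[[[0,0,8],[0,0,0],-1],[[0,0,8],[0,0,0],-1],[[0,0,8],[0,0,0],-1],[[0,0,7.6],[0,0,0],-1],[[0,0,0],[0,0,0],-1],[[0,0,0],[0,0,0],-1]]'
python3 - <<'E'
from h import *
to(0.4745,-0.234,0.24,-109.6); print(r.get_state()['joints'].round(1))
E
```

```text
time_s: 3.95
tcp_pos: [0.4012, -0.1959, 0.3586]
eef_rot: [-180.0, 0.0, -109.2]
contact_force: [0.6, 0.1, 0.6]
gripper_width: 0.0877
gripper_force: 0.0
shift cm [ 1.19 -8.18 11.86]
rotvec [-0.01  0.01  0.39] shift after turn [ 1.13 -8.19 11.86]
t 3.95 pos [ 0.4012 -0.1959  0.3586] rpy [-1.7999e+02  1.0000e-02 -1.0921e+02] F [0.6 0.1 0.6] M [ 0.14 -0.07 -0.03] w 0.0877 g 0.0
[ -0.6  -5.  -15.7  -0.  -79.2 -18.6]
```

```bash
python3 -m crank '[[[0,0,0.4],[0.57,-2.73,0],-1],[[0,0,0],[0.56,-2.73,0],-1],[[0,0,0],[0,-2.73,2],-1],[[0,0,0],[0,0,3.3],-1],[[0,0,0],[0,0,3.3],-1],[[0,0,0],[0,0,3.3],-1],[[0,0,0],[0,0,0],-1],[[0,0,0],[0,0,0],-1]]'
python3 - <<'E'
from h import *
to(0.4747,-0.234,0.146,-109.6)
c=grab('wrist'); save(c,'w3.png',s=1.5)
P=cloud(c).reshape(-1,3)
for lo,hi,n in((.16,.19,'handle top'),(.068,.082,'sleeve')):
    k=(P[:,2]>lo)&(P[:,2]<hi)&(np.hypot(P[:,0]-.4747,P[:,1]+.234)<.04)
    q=P[k][:,:2].astype(np.float32); print(n,len(q),cv2.minAreaRect(q*1000))
E
```

```text
time_s: 4.75
tcp_pos: [0.4744, -0.2354, 0.2403]
eef_rot: [180.0, -0.0, -109.8]
contact_force: [-0.1, 0.7, 1.7]
gripper_width: 0.0875
gripper_force: 0.0
shift cm [-0.15  0.01  9.43]
rotvec [ 0.02 -0.05 -0.2 ] shift after turn [-0.14  0.02  9.43]
t 4.75 pos [ 0.4744 -0.2354  0.2403] rpy [ 1.7998e+02 -5.0000e-02 -1.0980e+02] F [-0.1  0.7  1.7] M [ 0.11 -0.14  0.  ] w 0.0875 g 0.0
handle top 806 ((475.1637268066406, -234.15711975097656), (23.30857276916504, 13.912986755371094), 70.86974334716797)
sleeve 689 ((475.3067321777344, -233.3278350830078), (38.92494583129883, 38.877376556396484), 71.0003890991211)
```

View pics/w3.png

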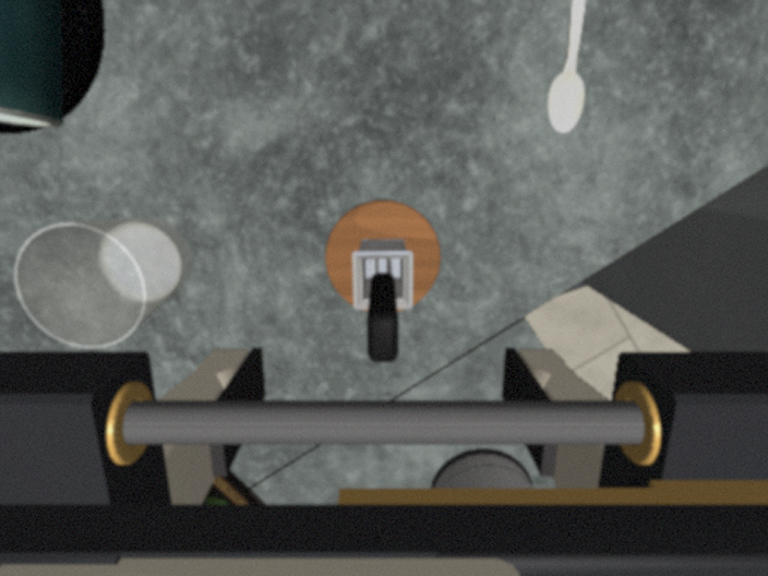

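The view shows the handle centred between the fingers at about (383,320), with the sleeve at (383,280). I descend and grip.

```bash
python3 -m crank '[[[0,0,-0.5],[-0.14,0.05,2.4],-1],[[0,0,0],[0,0,3],-1],[[0,0,0],[0,0,3],-1],[[0,0,0],[0,0,1],-1],[[0,0,0],[0,0,0],-1],[[0,0,0],[0,0,0],0.3],[[0,0,0],[0,0,0],0.6],[[0,0,0],[0,0,0],1]]' 35; python3 -m crank '[[[0,0,0],[0,0,0],1],[[0,0,0],[0,0,0],1],[[0,0,0],[0,0,0],1],[[0,0,0],[0,0,0],1]]'
python3 -c "
from h import *
to(.475,-.234,.30,-109.3)"
```

```text
time_s: 5.6
tcp_pos: [0.4748, -0.2342, 0.147]
eef_rot: [-179.9, 0.0, -109.5]
contact_force: [-0.0, -0.1, -0.6]
gripper_width: 0.0693
gripper_force: 0.0
time_s: 6.0
tcp_pos: [0.474, -0.234, 0.1456]
eef_rot: [180.0, -0.0, -109.5]
contact_force: [-0.6, -0.2, 0.3]
gripper_width: 0.0373
gripper_force: 0.0
shift cm [ -0.04  -0.09 -15.44]
rotvec [ 0.01 -0.   -0.17] shift after turn [ -0.04  -0.09 -15.44]
t 6.0 pos [ 0.474  -0.234   0.1456] rpy [ 179.99   -0.   -109.47] F [-0.6 -0.2  0.3] M [ 0.08 -0.05 -0.02] w 0.0373 g 0.0
```

Fingers are still closing; let them finish, then lift straight up.

```bash
python3 -m crank '[[[0,0,0],[0,0,0],1],[[0,0,0],[0,0,0],1],[[0,0,0],[0,0,0],1],[[0,0,0],[0,0,0],1],[[0,0,0],[0,0,0],1],[[0,0,0],[0,0,0],1]]'; python3 -m crank '[[[0,0,0],[0,0,-2],1],[[0,0,0],[0,0,-3],1],[[0,0,0],[0,0,-3],1],[[0,0,0],[0,0,-3],1],[[0,0,0],[0,0,-3],1],[[0,0,0],[0,0,-2],1],[[0,0,0],[0,0,0],1]]'
python3 - <<'E'
from h import *
to(.465,.008,.30,-164.7)
c=grab('scene')
K=c['intrinsics'];W=np.linalg.inv(c['W']);p=W@np.array([.475,-.234,.20,1]);u=int(K[0,0]*p[0]/p[2]+K[0,2]);v=int(K[1,1]*p[1]/p[2]+K[1,2]);print(u,v)
save(c,'s2.png',(u-40,v-40,u+40,v+40),7)
E
```

```text
time_s: 6.6
tcp_pos: [0.474, -0.2341, 0.1455]
eef_rot: [180.0, -0.0, -109.5]
contact_force: [-0.8, -0.1, -0.1]
gripper_width: 0.0138
gripper_force: 35.0
time_s: 7.3
tcp_pos: [0.4752, -0.2344, 0.3087]
eef_rot: [-179.7, 0.0, -109.5]
contact_force: [1.2, -0.3, -1.4]
gripper_width: 0.0139
gripper_force: 35.0
shift cm [-22.52   9.04   0.84]
rotvec [-0.26  0.17 55.24] shift after turn [-5.42 23.65  0.87]
t 7.3 pos [ 0.4752 -0.2344  0.3087] rpy [-1.7970e+02  3.0000e-02 -1.0946e+02] F [ 1.2 -0.3 -1.4] M [ 0.1  -0.1  -0.03] w 0.0139 g 35.0
293 186
```

View pics/s2.png

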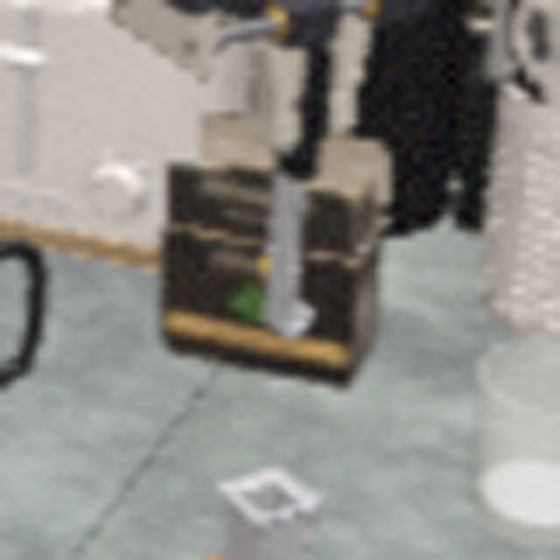

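The scene crop shows the hook clear of the sleeve, with the J's tip bulging to the right at about (305,318). The hook's +x is therefore about -19° in the world, which is the tool's -y.

```bash
python3 -m crank '[[[0,0,7.9],[0,0,0],1],[[0,0,7.9],[0,0,0],1],[[0,0,7.9],[0,0,0],1],[[0,0,7.9],[0,0,0],1],[[0,0,7.9],[0,0,0],1],[[0,0,7.9],[0,0,0],1],[[0,0,7.8],[0,0,0],1],[[0,0,0],[0,0,0],1]]'>/dev/null;  python3 -m crank '[[[0,0,0],[-0.9,4.17,0],1],[[0,0,0],[-0.9,4.17,0],1],[[0,0,0],[-0.9,4.17,0],1],[[0,0,0],[-0.9,4.17,0],1],[[0,0,0],[-0.9,4.17,0],1],[[0,0,0],[-0.9,4.17,0],1],[[0,0,0],[0,0,0],1],[[0,0,0],[0,0,0],1]]'
python3 - <<'E'
from h import *
a=np.radians(105.3); to(.465+.014*np.cos(a),.008+.014*np.sin(a),.1826,-164.7)
c=grab('wrist'); save(c,'w4.png',(120,60,400,240),2.8)
E
```

```text
time_s: 8.95
tcp_pos: [0.4595, 0.0225, 0.3049]
eef_rot: [-180.0, -0.1, -164.3]
contact_force: [0.1, 0.3, -1.6]
gripper_width: 0.0136
gripper_force: 35.0
shift cm [-0.16 -0.14 12.23]
rotvec [-0.   -0.06  0.38] shift after turn [-0.15 -0.14 12.23]
t 8.95 pos [0.4595 0.0225 0.3049] rpy [-1.8000e+02 -6.0000e-02 -1.6432e+02] F [ 0.1  0.3 -1.6] M [ 0.   -0.12  0.03] w 0.0136 g 35.0
```

View pics/w4.png

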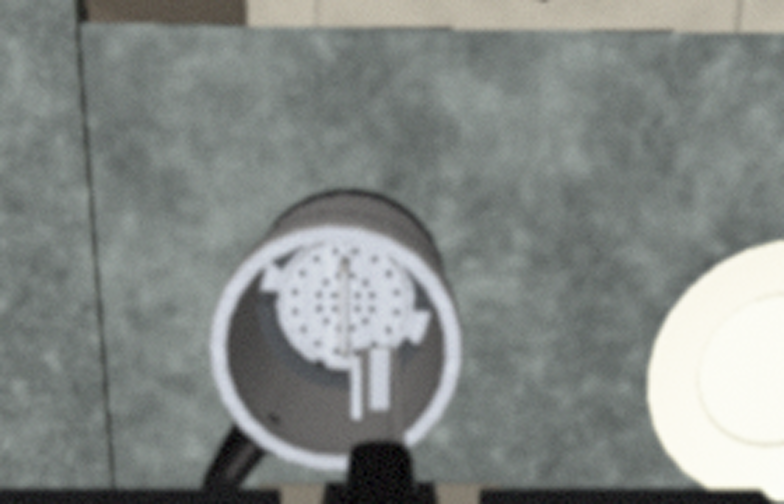

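The view shows the bar running vertically at about (345,300), with the hook parallel to it and its tip on the left, towards the bar. I lower the hook beside the bar.

```bash
python3 -m crank '[[[0,0,0.2],[-0.15,-0.1,2],1],[[0,0,0],[0,0,2],1],[[0,0,0],[0,0,2],1],[[0,0,0],[0,0,2],1],[[0,0,0],[0,0,1],1],[[0,0,0],[0,0,1],1],[[0,0,0],[0,0,0],1]]'; python3 -c "
from h import *
a=np.radians(105.3); to(.465+.014*np.cos(a),.008+.014*np.sin(a),.1825,-164.7)"
```

```text
time_s: 9.7
tcp_pos: [0.4612, 0.0202, 0.2046]
eef_rot: [-180.0, -0.1, -164.9]
contact_force: [-0.5, -1.6, -1.2]
gripper_width: 0.0138
gripper_force: 35.0
shift cm [-0.05  0.12  2.21]
rotvec [-0.01 -0.11 -0.2 ] shift after turn [-0.05  0.12  2.21]
t 9.7 pos [0.4612 0.0202 0.2046] rpy [-1.7999e+02 -1.1000e-01 -1.6490e+02] F [-0.5 -1.6 -1.2] M [ 0.03 -0.1  -0.  ] w 0.0138 g 35.0
```

```bash
python3 -m crank '[[[0,0,0],[0,0.25,0],1],[[0,0,0],[0,0,0.7],1],[[0,0,0],[0,0,0.7],1],[[0,0,0],[0,0,0.7],1],[[0,0,0],[0,0,0],1],[[0,0,0],[0,0,0],1]]'; python3 -c "
from h import *
to(.465,.008,.1825,-164.7)"
```

```text
time_s: 10.3
tcp_pos: [0.4609, 0.0233, 0.1844]
eef_rot: [-180.0, -0.0, -164.9]
contact_force: [0.6, 0.1, -0.8]
gripper_width: 0.0141
gripper_force: 35.0
shift cm [ 0.01 -1.59  0.19]
rotvec [-0.02 -0.03 -0.16] shift after turn [ 0.01 -1.59  0.19]
t 10.3 pos [0.4609 0.0233 0.1844] rpy [-1.7998e+02 -3.0000e-02 -1.6486e+02] F [ 0.6  0.1 -0.8] M [ 0.02 -0.14  0.04] w 0.0141 g 35.0
```

```bash
python3 -m crank '[[[0,0,0],[0,0,0.15],1],[[0,0,0],[0,-0.4,0],1],[[0,0,0],[0,-0.4,0],1],[[0,0,0],[0,-0.4,0],1],[[0,0,0],[0,-0.3,0],1],[[0,0,0],[0,0,0],1],[[0,0,0],[0,0,0],1]]'; python3 -c "
from h import *
to(.465,.008,.1965,-164.7)"
```

```text
time_s: 11.0
tcp_pos: [0.4649, 0.0087, 0.1831]
eef_rot: [180.0, 0.0, -164.9]
contact_force: [-0.1, -1.2, -1.4]
gripper_width: 0.0138
gripper_force: 35.0
shift cm [ 0.01 -0.07 -1.34]
rotvec [ 0.   0.  -0.2] shift after turn [ 0.01 -0.07 -1.34]
t 11.0 pos [0.4649 0.0087 0.1831] rpy [ 180.     0.  -164.9] F [-0.1 -1.2 -1.4] M [ 0.03 -0.12  0.03] w 0.0138 g 35.0
```

```bash
python3 -m crank '[[[0,0,0],[0,0,-0.5],1],[[0,0,0],[0,0,-0.5],1],[[0,0,0],[0,0,-0.2],1],[[0,0,0],[0,0,0],1]]'; python3 -m crank '[[[0,0,0],[0,0,-0.1],1],[[0,0,0],[0,0,0],1]]';python3 -m crank '[[[0,0,0],[0,0,-0.1],1],[[0,0,0],[0,0,0],1]]'; python3 -c "
from h import *
for i in range(1): to(.465,.008,.1985,-164.7)"
```

```text
time_s: 11.4
tcp_pos: [0.4652, 0.0091, 0.1957]
eef_rot: [180.0, 0.1, -164.9]
contact_force: [0.3, 0.5, -1.3]
gripper_width: 0.0137
gripper_force: 35.0
time_s: 11.6
tcp_pos: [0.4649, 0.0089, 0.1961]
eef_rot: [180.0, 0.0, -164.9]
contact_force: [0.2, -0.3, -1.9]
gripper_width: 0.014
gripper_force: 35.0
time_s: 11.8
tcp_pos: [0.4647, 0.0089, 0.1969]
eef_rot: [180.0, -0.0, -164.9]
contact_force: [0.4, 0.3, -2.8]
gripper_width: 0.0137
gripper_force: 35.0
shift cm [-0.   -0.09 -0.16]
rotvec [ 0.   -0.03 -0.17] shift after turn [-0.   -0.09 -0.16]
t 11.8 pos [0.4647 0.0089 0.1969] rpy [ 1.8000e+02 -3.0000e-02 -1.6487e+02] F [ 0.4  0.3 -2.8] M [ 0.06 -0.19 -0.01] w 0.0137 g 35.0
```

```bash
python3 -m crank '[[[0,0,0],[0,-0.07,-0.15],1],[[0,0,0],[0,0,0],1]]' ;python3 -c "
from h import *
to(.465,.008,.1985)"; python3 -m crank '[[[0,0,-4],[0,0,0],1],[[0,0,-4],[0,0,0],1],[[0,0,-4],[0,0,0],1],[[0,0,-4],[0,0,0],1],[[0,0,0],[0,0,0],1],[[0,0,0],[0,0,0],1]]'; python3 -c "
from h import *
to(.465,.008,.1985)"
```

```text
time_s: 12.0
tcp_pos: [0.4651, 0.0082, 0.1986]
eef_rot: [-180.0, -0.0, -164.9]
contact_force: [-0.1, -0.3, -2.9]
gripper_width: 0.0142
gripper_force: 35.0
shift cm [ 0.01 -0.01  0.01]
t 12.0 pos [0.4651 0.0082 0.1986] rpy [-1.8000e+02 -1.0000e-02 -1.6487e+02] F [-0.1 -0.3 -2.9] M [ 0.07 -0.23 -0.09] w 0.0142 g 35.0
time_s: 12.6
tcp_pos: [0.4651, 0.0082, 0.1985]
eef_rot: [180.0, -0.0, -149.0]
contact_force: [0.7, 0.3, -2.6]
gripper_width: 0.0138
gripper_force: 35.0
shift cm [ 0.02 -0.01 -0.  ]
t 12.6 pos [0.4651 0.0082 0.1985] rpy [ 1.8000e+02 -1.0000e-02 -1.4899e+02] F [ 0.7  0.3 -2.6] M [ 0.03 -0.08 -0.04] w 0.0138 g 35.0
```

```bash
cat > m.sh <<'E'
python3 -c "
from h import *
s=r.get_state();print(round(s['time_s'],2),s['tcp_pos'].round(4),s['eef_rot'][2].round(1),s['contact_force'].round(1),s['moment'].round(3))"
E
python3 -m crank '[[[0,0,-3],[0,0,0],1],[[0,0,-3],[0,0,0],1],[[0,0,0],[0,0,0],1]]'>/dev/null; sh m.sh; python3 -m crank '[[[0,0,-3],[0,0,0],1],[[0,0,-3],[0,0,0],1],[[0,0,0],[0,0,0],1]]'>/dev/null; sh m.sh;  python3 -m crank '[[[0,0,-3],[0,0,0],1],[[0,0,-3],[0,0,0],1],[[0,0,0],[0,0,0],1]]'>/dev/null; sh m.sh
```

```text
12.9 [0.4651 0.0082 0.1986] -142.9 [-1.   0.7 -3.2] [ 0.116 -0.145  0.009]
13.2 [0.4651 0.0082 0.1986] -137.0 [-0.6  0.1 -2.6] [ 0.107 -0.086  0.02 ]
13.5 [0.4651 0.0082 0.1986] -131.0 [ 0.  -0.8 -3.2] [ 0.028 -0.056  0.008]
```

```bash
python3 -m crank '[[[0,0,-3],[0,0,0],1],[[0,0,-3],[0,0,0],1],[[0,0,0],[0,0,0],1]]'>/dev/null; sh m.sh; python3 -m crank '[[[0,0,-3],[0,0,0],1],[[0,0,-3],[0,0,0],1],[[0,0,0],[0,0,0],1]]'>/dev/null; sh m.sh
```

```text
13.8 [0.4651 0.0082 0.1986] -125.0 [ 0.9  0.  -3. ] [ 0.139 -0.043  0.001]
14.1 [0.4651 0.0082 0.1986] -119.0 [-0.1 -0.2 -2.5] [ 0.118 -0.09   0.007]
```

```bash
python3 -m crank '[[[0,0,-3],[0,0,0],1],[[0,0,-3],[0,0,0],1],[[0,0,0],[0,0,0],1]]'>/dev/null; sh m.sh
```

```text
14.4 [0.4651 0.0082 0.1986] -113.0 [ 0.1 -0.6 -3. ] [ 0.048 -0.139  0.019]
```

```bash
python3 -m crank '[[[0,0,-3],[0,0,0],1],[[0,0,-3],[0,0,0],1],[[0,0,0],[0,0,0],1]]'>/dev/null; sh m.sh
```

```text
14.7 [0.4651 0.0082 0.1986] -107.0 [ 0.2 -0.8 -3.2] [ 0.106 -0.048 -0.014]
```

```bash
python3 -m crank '[[[0,0,-2],[0,0,0],1],[[0,0,-2],[0,0,0],1],[[0,0,0],[0,0,0],1]]'>/dev/null; sh m.sh
```

```text
15.0 [0.4651 0.0082 0.1986] -103.0 [ 0.5 -0.5 -2.2] [ 0.06  -0.024 -0.037]
```

```bash
python3 -m crank '[[[0,0,-2],[0,0,0],1],[[0,0,-2],[0,0,0],1],[[0,0,0],[0,0,0],1]]'>/dev/null; sh m.sh
```

```text
15.3 [0.4651 0.0082 0.1986] -99.0 [ 0.   1.3 -2.9] [ 0.1   -0.101  0.069]
```

```bash
python3 -m crank '[[[0,0,-2],[0,0,0],1],[[0,0,-2],[0,0,0],1],[[0,0,0],[0,0,0],1]]'>/dev/null; sh m.sh
```

```text
15.6 [0.4651 0.0082 0.1986] -95.0 [-0.8  1.1 -3.4] [ 0.065 -0.058  0.041]
```

```bash
python3 -m crank '[[[0,0,-1.5],[0,0,0],1],[[0,0,-1.5],[0,0,0],1],[[0,0,0],[0,0,0],1]]'>/dev/null; sh m.sh;  python3 - <<'E'
from h import *
c=grab('wrist');P=cloud(c).reshape(-1,3)
for lo,hi in((.062,.076),):
    q=P[(P[:,2]>lo)&(P[:,2]<hi)&(np.hypot(P[:,0]-.465,P[:,1]-.008)<.026)]
    m=q[:,:2].mean(0);w,V=np.linalg.eigh(np.cov((q[:,:2]-m).T));print(m,len(q),np.sqrt(w),np.degrees(np.arctan2(V[1,1],V[0,1]))%180,q[:,2].mean())
E
```

```text
15.9 [0.4651 0.0082 0.1986] -91.8 [ 0.6 -0.1 -3. ] [ 0.055 -0.037  0.021]
[0.46627753 0.00657712] 332 [0.00231752 0.00991724] 87.8006084006161 0.07128196033852163
```

```bash
python3 -m crank '[[[0,0,-2],[0,0,0],1],[[0,0,0],[0,0,0],1]]'>/dev/null; sh m.sh
```

```text
16.15 [0.4651 0.0082 0.1986] -89.9 [ 0.1  0.2 -3.2] [ 0.097 -0.02  -0.02 ]
```

```bash
python3 -m crank '[[[0,0,-1.5],[0,0,0],1],[[0,0,0],[0,0,0],1]]'>/dev/null; sh m.sh
```

```text
16.35 [0.4651 0.0082 0.1986] -88.3 [-0.5 -0.3 -2.6] [ 0.067 -0.019  0.043]
```

```bash
python3 -m crank '[[[0,0,-1.5],[0,0,0],1],[[0,0,0],[0,0,0],1]]'>/dev/null; sh m.sh
```

```text
16.55 [0.4651 0.0082 0.1986] -86.8 [ 0.1  0.1 -3.1] [ 0.007 -0.037 -0.059]
```

```bash
python3 -m crank '[[[0,0,-1.5],[0,0,0],1],[[0,0,0],[0,0,0],1]]'>/dev/null; sh m.sh
```

```text
16.75 [0.4651 0.0082 0.1986] -85.3 [-0.  -1.1 -3. ] [ 0.043 -0.065 -0.008]
```

```bash
python3 -m crank '[[[0,0,-1.5],[0,0,0],1],[[0,0,0],[0,0,0],1]]'>/dev/null; sh m.sh
```

```text
16.95 [0.4651 0.0082 0.1986] -83.8 [-0.3 -0.6 -3.4] [ 0.042 -0.051 -0.034]
```

```bash
python3 -m crank '[[[0,0,0],[0,0,-0.15],1],[[0,0,0],[0,0,0],1]]'>/dev/null; sh m.sh
```

```text
17.15 [0.4652 0.0083 0.2003] -83.9 [-0.6  0.3 -2.6] [0.04  0.004 0.035]
```

```bash
python3 -m crank '[[[0,0,0],[0,0,-0.1],1],[[0,0,0],[0,0,0],1]]'>/dev/null; sh m.sh
```

```text
17.35 [0.4651 0.0082 0.2012] -83.9 [ 1.  -0.6 -2.9] [ 0.03  -0.079 -0.009]
```

```bash
python3 -m crank '[[[0,0,0],[0,0,-0.1],1],[[0,0,0],[0,0,0],1]]'>/dev/null; sh m.sh
```

```text
17.55 [0.4651 0.0082 0.2022] -83.9 [ 0.2  0.5 -2.7] [0.099 0.034 0.02 ]
```

```bash
python3 -m crank '[[[0,0,0],[0,0,-0.15],1],[[0,0,0],[0,0,-0.15],1],[[0,0,0],[0,0,0],1]]'>/dev/null; sh m.sh
```

```text
17.85 [0.4653 0.0083 0.2054] -83.9 [-0.3 -0.1 -2.7] [ 0.138 -0.015 -0.004]
```

```bash
python3 -m crank '[[[0,0,0],[0,0,-0.2],1],[[0,0,0],[0,0,-0.2],1],[[0,0,0],[0,0,0],1]]'>/dev/null; sh m.sh
```

```text
18.15 [0.4653 0.0083 0.2094] -83.9 [ 0.5  0.3 -2.7] [ 0.064 -0.049 -0.028]
```

```bash
python3 -m crank '[[[0,0,0],[0,0,-0.3],1],[[0,0,0],[0,0,-0.3],1],[[0,0,0],[0,0,-0.3],1],[[0,0,0],[0,0,0],1]]'>/dev/null; sh m.sh
```

```text
18.55 [0.4654 0.0083 0.2186] -83.9 [ 0.3  0.4 -2.5] [ 0.037 -0.026  0.048]
```

```bash
python3 -m crank '[[[0,0,0],[0,0,-0.5],1],[[0,0,0],[0,0,-1],1],[[0,0,0],[0,0,-1.3],1],[[0,0,0],[0,0,-1.3],1],[[0,0,0],[0,0,-1.3],1],[[0,0,0],[0,0,-1.3],1],[[0,0,0],[0,0,-0.6],1],[[0,0,0],[0,0,0],1]]'>/dev/null; sh m.sh;python3 -m crank '[[[0,0,0],[0,0,-0.5],1],[[0,0,0],[0,0,-1],1],[[0,0,0],[0,0,-1.3],1],[[0,0,0],[0,0,-1.3],1],[[0,0,0],[0,0,-1],1],[[0,0,0],[0,0,-0.5],1],[[0,0,0],[0,0,0],1]]'>/dev/null; sh m.sh
python3 - <<'E'
from h import *
c=grab('wrist');P=cloud(c).reshape(-1,3)
q=P[(np.hypot(P[:,0]-.4652,P[:,1]-.008)<.04)]
print(np.histogram(q[:,2],bins=np.arange(0,.36,.01)))
q=q[(q[:,2]>.165)&(q[:,2]<.195)&(np.hypot(q[:,0]-.4652,q[:,1]-.008)<.04)]
A=np.c_[q[:,:2],np.ones(len(q))];print(len(q),np.linalg.lstsq(A,q[:,2],rcond=None)[0],cv2.minAreaRect((q[:,:2]*1000).astype(np.float32)))
to(.448,.229,.35)
E
```

```text
19.35 [0.4655 0.0084 0.2922] -83.9 [ 0.1  0.8 -2.6] [ 0.028 -0.111  0.03 ]
20.05 [0.4654 0.0083 0.348 ] -83.9 [-0.   0.1 -3. ] [ 0.142 -0.043 -0.077]
(array([ 441,   54,    0,  184,   29,  299,   14,   17,   20,   19,   20,
         21,   26,  224,    3,    0,    0,    0,    0, 2245,   12,  103,
        327,   13,   34,   15,   17,   18,   25,   25,   70,  147,  338,
        569,  694]), array([0.  , 0.01, 0.02, 0.03, 0.04, 0.05, 0.06, 0.07, 0.08, 0.09, 0.1 ,
       0.11, 0.12, 0.13, 0.14, 0.15, 0.16, 0.17, 0.18, 0.19, 0.2 , 0.21,
       0.22, 0.23, 0.24, 0.25, 0.26, 0.27, 0.28, 0.29, 0.3 , 0.31, 0.32,
       0.33, 0.34, 0.35]))
236 [-0.00161164  0.00989934  0.19498569] ((466.1484375, 8.930168151855469), (56.402015686035156, 55.91400146484375), 48.09380340576172)
shift cm [-22.12  -0.66  -0.27]
t 20.1 pos [0.4651 0.0083 0.3472] rpy [-1.7998e+02  2.0000e-02 -8.3870e+01] F [ 0.4 -0.7 -2.7] M [ 0.07 -0.01 -0.02] w 0.014 g 35.0
```

```bash
python3 -m crank '[[[0,0,0],[-1,-0.1,0],1],[[0,0,0],[-2.5,-0.1,0],1],[[0,0,0],[-4,-0.1,0],1],[[0,0,0],[-4,-0.1,0],1],[[0,0,0],[-4,-0.1,0],1],[[0,0,0],[-3.6,-0.1,0],1],[[0,0,0],[-2,-0.1,0],1],[[0,0,0],[-1,0,0],1]]'>/dev/null; python3 -m crank '[[[0,0,0],[0,0,0],1],[[0,0,0],[0,0,0],1]]'
python3 - <<'E'
from h import *
import pickle
c=grab('wrist');P=cloud(c).reshape(-1,3); t=r.get_state()['tcp_pos'][:2]
q=P[(P[:,2]>.185)&(P[:,2]<.2)&(np.hypot(*(P[:,:2]-t).T)<.045)]
A=np.c_[q[:,:2],np.ones(len(q))];print(len(q),np.linalg.lstsq(A,q[:,2],rcond=None)[0],cv2.minAreaRect((q[:,:2]*1000).astype(np.float32)),np.median(q[:,2]))
def circ(Q):
    A=np.c_[2*Q[:,:2],np.ones(len(Q))]; s=np.linalg.lstsq(A,(Q[:,:2]**2).sum(1),rcond=None)[0]; return s[:2].round(4),np.sqrt(s[2]+s[0]**2+s[1]**2).round(4),len(Q)
q=P[(P[:,2]>.013)&(P[:,2]<.022)&(np.hypot(P[:,0]-.448,P[:,1]-.229)<.08)]; print('rim pts',circ(q))
c1=pickle.load(open('w1.pkl','rb'));P1=cloud(c1).reshape(-1,3);q=P1[(P1[:,2]>.012)&(P1[:,2]<.022)&(np.hypot(P1[:,0]-.448,P1[:,1]-.229)<.08)]; print('w1 rim',circ(q))
to(.448,.229,.2)
E
```

```text
time_s: 21.1
tcp_pos: [0.4482, 0.2284, 0.3467]
eef_rot: [180.0, -0.0, -83.9]
contact_force: [-0.3, -0.1, -3.0]
gripper_width: 0.0141
gripper_force: 35.0
2241 [0.00229403 0.02033923 0.18908069] ((448.5785827636719, 229.10816955566406), (55.64021301269531, 56.75992965698242), 47.914180755615234) 0.1947465619608505
rim pts (array([0.4474, 0.2291]), np.float64(0.0614), 1546)
w1 rim (array([0.4472, 0.2285]), np.float64(0.0598), 2347)
shift cm [-0.1   0.02 14.69]
t 21.15 pos [0.4484 0.2281 0.3469] rpy [ 1.7998e+02 -2.0000e-02 -8.3890e+01] F [-0.1 -0.5 -2.7] M [-0.03 -0.03 -0.02] w 0.0139 g 35.0
```

```bash
python3 -m crank '[[[0,0,0],[0,0.09,1],1],[[0,0,0],[0,0,2],1],[[0,0,0],[0,0,2.5],1],[[0,0,0],[0,0,2.5],1],[[0,0,0],[0,0,2.5],1],[[0,0,0],[0,0,2.5],1],[[0,0,0],[0,0,1.5],1],[[0,0,0],[0,0,0.8],1]]'>/dev/null; sh m.sh; python3 -m crank '[[[0,0,0],[0,0,0.2],1],[[0,0,0],[0,0,0],1]]'>/dev/null; sh m.sh; python3 -m crank '[[[0,0,0],[0,0,0.15],1],[[0,0,0],[0,0,0],1]]'>/dev/null; sh m.sh
```

```text
21.95 [0.4469 0.2272 0.1922] -83.9 [-0.1 -0.1 -1.9] [ 0.029 -0.038  0.044]
22.15 [0.4478 0.2285 0.1924] -83.9 [-0.1 -0.5 -2.2] [ 0.132 -0.078 -0.   ]
22.35 [0.4478 0.2288 0.1911] -83.9 [-0.3  0.1 -2.1] [ 0.075  0.009 -0.001]
```

```bash
python3 -m crank '[[[0,0,0],[0,0,0.15],1],[[0,0,0],[0,0,0],1]]'>/dev/null; sh m.sh;  python3 -m crank '[[[0,0,0],[0,0,0.15],1],[[0,0,0],[0,0,0],1]]'>/dev/null; sh m.sh
```

```text
22.55 [0.4476 0.2287 0.1892] -83.9 [-0.7 -0.3 -2.9] [ 0.078 -0.027  0.007]
22.75 [0.4477 0.2287 0.1876] -83.9 [ 0.3 -0.1 -2.7] [ 0.094 -0.044  0.036]
```

```bash
python3 -m crank '[[[0,0,0],[0,0,0.15],1],[[0,0,0],[0,0,0],1]]'>/dev/null; sh m.sh;  python3 -m crank '[[[0,0,0],[0,0,0.15],1],[[0,0,0],[0,0,0],1]]'>/dev/null; sh m.sh;  python3 -m crank '[[[0,0,0],[0,0,0.15],1],[[0,0,0],[0,0,0],1]]'>/dev/null; sh m.sh
python3 - <<'E'
from h import *
c=grab('wrist');P=cloud(c).reshape(-1,3); t=r.get_state()['tcp_pos'][:2]
q=P[(P[:,2]>.025)&(P[:,2]<.045)&(np.hypot(*(P[:,:2]-t).T)<.045)]
A=np.c_[q[:,:2],np.ones(len(q))];print(len(q),np.linalg.lstsq(A,q[:,2],rcond=None)[0],cv2.minAreaRect((q[:,:2]*1000).astype(np.float32)),np.median(q[:,2]))
E
```

```text
22.95 [0.4476 0.2286 0.186 ] -83.9 [ 0.3 -0.1 -1.5] [ 0.098 -0.012  0.028]
23.15 [0.4475 0.2286 0.1844] -83.9 [-0.7 -0.2 -1.5] [ 0.114 -0.026  0.04 ]
23.35 [0.4475 0.2286 0.1829] -83.9 [ 0.2  0.5 -1.1] [ 0.07  -0.05   0.043]
2304 [-0.00073819  0.01170496  0.03333388] ((448.2621765136719, 228.98126220703125), (55.952213287353516, 55.85405731201172), 45.72687911987305) 0.035671490636294295
```

```bash
python3 -m crank '[[[0,0,0],[0,0,0.3],1],[[0,0,0],[0,0,0.25],1],[[0,0,0],[0,0,0.12],1],[[0,0,0],[0,0,0],1]]'>/dev/null; sh m.sh;  python3 -m crank '[[[0,0,0],[0,0.4,0],1],[[0,0,0],[0,0.4,0],1],[[0,0,0],[0,0,0],1]]'>/dev/null; sh m.sh;  python3 -m crank '[[[0,0,0],[0,0.4,0],1],[[0,0,0],[0,0.4,0],1],[[0,0,0],[0,0.1,0],1],[[0,0,0],[0,0,0],1]]'>/dev/null; sh m.sh
```

```text
23.8 [0.4474 0.2285 0.1761] -83.9 [-0.1  0.6 -1.3] [ 0.054 -0.042  0.021]
24.1 [0.4391 0.2276 0.1765] -83.9 [ 0.1 -1.1 -0.6] [ 0.076 -0.055  0.018]
24.5 [0.4305 0.2268 0.1765] -83.9 [-0.6  0.1 -1. ] [ 0.065 -0.032 -0.015]
```

```bash
python3 -m crank '[[[0,0,0],[0,0,-0.6],1],[[0,0,0],[0,0,-0.8],1],[[0,0,0],[0,0,-1],1],[[0,0,0],[0,0,0],1]]'>/dev/null; sh m.sh;  python3 -m crank '[[[0,0,0],[0,0,-2],1],[[0,0,0],[0,0,-3],1],[[0,0,0],[0,0,-3],1],[[0,0,0],[0,0,-3],1],[[0,0,0],[0,0,-2],1],[[0,0,0],[0,0,0],1]]'>/dev/null; sh m.sh
python3 - <<'E'
from h import *
c=grab('wrist');P=cloud(c).reshape(-1,3)
q=P[(P[:,2]>.025)&(P[:,2]<.045)&(np.hypot(P[:,0]-.448,P[:,1]-.229)<.045)]
A=np.c_[q[:,:2],np.ones(len(q))];print(len(q),np.linalg.lstsq(A,q[:,2],rcond=None)[0],cv2.minAreaRect((q[:,:2]*1000).astype(np.float32)),np.median(q[:,2]))
to(.475,-.234,.33,-109.4)
E
```

```text
24.9 [0.4315 0.2275 0.2023] -83.9 [ 0.1  0.5 -0.7] [ 0.156 -0.045  0.018]
25.5 [0.4317 0.2275 0.3336] -83.9 [-0.1  0.2 -0. ] [ 0.171 -0.047 -0.004]
1256 [0.00179195 0.00030947 0.03480477] ((447.78704833984375, 229.40597534179688), (55.9532356262207, 56.277671813964844), 44.7500114440918) 0.035735336425673364
shift cm [46.32  0.55  0.06]
rotvec [-0.09  0.14 25.53] shift after turn [ 42.04 -19.47   0.16]
t 25.55 pos [0.431  0.2272 0.3316] rpy [-1.7988e+02  1.2000e-01 -8.3870e+01] F [-0.7  0.  -1.7] M [0.06 0.03 0.07] w 0.014 g 35.0
```

```bash
python3 -m crank '[[[0,0,8.5],[0,0,0],1],[[0,0,8.5],[0,0,0],1],[[0,0,8.5],[0,0,0],1],[[0,0,0],[3.82,-1.77,0],1],[[0,0,0],[3.82,-1.77,0],1],[[0,0,0],[3.82,-1.77,0],1],[[0,0,0],[3.82,-1.77,0],1],[[0,0,0],[3.82,-1.77,0],1]]'>/dev/null; python3 -m crank '[[[0,0,0],[3.82,-1.77,0],1],[[0,0,0],[3.82,-1.77,0],1],[[0,0,0],[3.82,-1.77,0],1],[[0,0,0],[3.82,-1.77,0],1],[[0,0,0],[3.82,-1.77,0],1],[[0,0,0],[3.82,-1.77,0],1],[[0,0,0],[0,0,0],1],[[0,0,0],[0,0,0],1]]'>/dev/null
python3 - <<'E'
from h import *
c=grab('wrist');P=cloud(c).reshape(-1,3)
q=P[(P[:,2]>.068)&(P[:,2]<.082)&(np.hypot(P[:,0]-.475,P[:,1]+.234)<.04)]
print('sleeve',len(q),cv2.minAreaRect((q[:,:2]*1000).astype(np.float32)))
q=P[(P[:,2]>.19)&(P[:,2]<.26)&(np.hypot(P[:,0]-.475,P[:,1]+.234)<.03)]; print('hook',len(q),q.mean(0),cv2.minAreaRect((q[:,:2]*1000).astype(np.float32)))
to(.475,-.234,.215,-109.4)
E
```

```text
sleeve 500 ((475.3420104980469, -232.91015625), (38.66593933105469, 38.832862854003906), 70.35697174072266)
hook 421 [ 0.47444018 -0.23673353  0.20958867] ((475.4275207519531, -234.443603515625), (20.56183624267578, 13.634185791015625), 69.855224609375)
shift cm [-0.04 -0.07 11.41]
rotvec [ 0.12 -0.   -0.04] shift after turn [-0.04 -0.05 11.41]
t 27.2 pos [ 0.4744 -0.2342  0.3291] rpy [ 179.88   -0.   -109.44] F [-0.3  0.5 -0.2] M [ 0.12 -0.05  0.07] w 0.0139 g 35.0
```

```bash
python3 -m crank '[[[0,0,0],[-0.03,-0.05,2],1],[[0,0,0],[0,0,3],1],[[0,0,0],[0,0,3],1],[[0,0,0],[0,0,3],1],[[0,0,0],[0,0,1.5],1],[[0,0,0],[0,0,1],1],[[0,0,0],[0,0,0],1]]'>/dev/null;sh m.sh; python3 -m crank '[[[0,0,0],[0,0,1.3],1],[[0,0,0],[0,0,1.3],1],[[0,0,0],[0,0,1],1],[[0,0,0],[0,0,0],1]]'>/dev/null;sh m.sh
```

```text
27.9 [ 0.4751 -0.233   0.1943] -109.3 [ 0.2  1.2 -1. ] [ 0.019 -0.077  0.02 ]
28.3 [ 0.4749 -0.2338  0.1582] -109.4 [-0.1 -0.4 -0.6] [ 0.072 -0.068 -0.015]
```

```bash
python3 -m crank '[[[0,0,0],[0,0,0.6],1],[[0,0,0],[0,0,0.4],1],[[0,0,0],[0,0,0.1],1],[[0,0,0],[0,0,0],1]]'>/dev/null;sh m.sh; python3 -m crank '[[[0,0,0],[0,0,0.1],1],[[0,0,0],[0,0,0],1]]'>/dev/null;sh m.sh
```

```text
28.7 [ 0.4756 -0.2341  0.1484] -109.4 [-0.2  0.6 -0.8] [ 0.115 -0.054  0.031]
28.9 [ 0.4756 -0.2341  0.1475] -109.4 [ 0.2  0.2 -0.5] [ 0.037 -0.042 -0.013]
```

```bash
python3 -m crank '[[[0,0,0],[0,0,0.1],1],[[0,0,0],[0,0,0],1]]'>/dev/null;sh m.sh; python3 -m crank '[[[0,0,0],[0,0,0.1],1],[[0,0,0],[0,0,0],1]]'>/dev/null;sh m.sh
```

```text
29.1 [ 0.4755 -0.2341  0.1463] -109.4 [-0.6 -0.1 -1.6] [ 0.125 -0.129 -0.002]
29.3 [ 0.4757 -0.2341  0.1455] -109.4 [-0.2  0.2  0.7] [ 0.079 -0.045 -0.022]
```

Seated. I open the fingers, then rise.

```bash
python3 -m crank '[[[0,0,0],[0,0,0],0.5],[[0,0,0],[0,0,0],0],[[0,0,0],[0,0,0],-1],[[0,0,0],[0,0,0],-1],[[0,0,0],[0,0,0],-1],[[0,0,0],[0,0,0],-1],[[0,0,0],[0,0,0],-1],[[0,0,0],[0,0,0],-1]]'; python3 -m crank '[[[0,0,0],[0,0,0],-1],[[0,0,0],[0,0,0],-1],[[0,0,0],[0,0,-2],-1],[[0,0,0],[0,0,-4],-1],[[0,0,0],[0,0,-4],-1],[[0,0,0],[0,0,-4],-1],[[0,0,0],[0,0,-3],-1],[[0,0,0],[0,0,0],-1]]'
python3 - <<'E'
from h import *
c=grab('wrist');P=cloud(c).reshape(-1,3)
for lo,hi in((.068,.082),(.165,.2)):
  q=P[(P[:,2]>lo)&(P[:,2]<hi)&(np.hypot(P[:,0]-.475,P[:,1]+.234)<.04)]
  print(len(q),np.median(q[:,2]),cv2.minAreaRect((q[:,:2]*1000).astype(np.float32)))
c=grab('scene'); save(c,'end.png',(170,140,370,260),4)
E
```

```text
time_s: 30.1
tcp_pos: [0.4755, -0.2341, 0.1453]
eef_rot: [180.0, -0.0, -109.4]
contact_force: [0.4, -0.7, -1.1]
gripper_width: 0.0721
gripper_force: 0.0
time_s: 30.9
tcp_pos: [0.4773, -0.2348, 0.3204]
eef_rot: [-179.5, 0.0, -109.3]
contact_force: [0.2, 0.3, -0.1]
gripper_width: 0.0872
gripper_force: 0.0
447 0.07580334905085884 ((475.2537841796875, -233.15814208984375), (37.812171936035156, 38.91468811035156), 70.72315216064453)
394 0.1798904587547314 ((475.421875, -233.9600372314453), (22.6927433013916, 13.133520126342773), 70.25782775878906)
```

View pics/end.png

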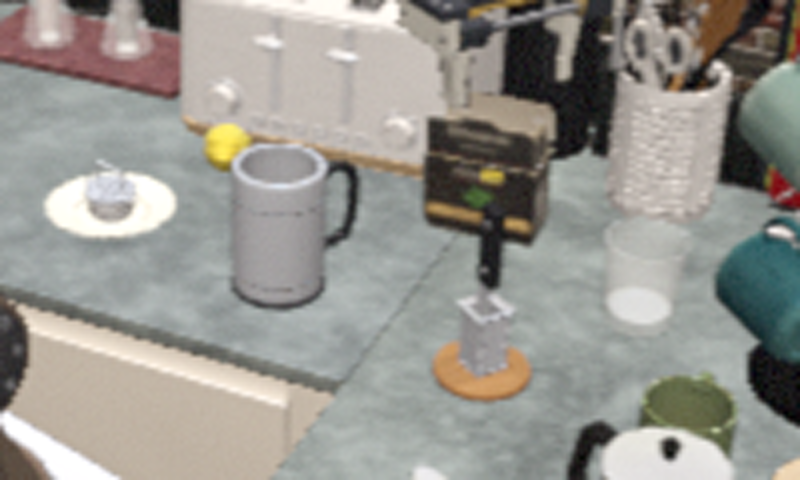

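The last view shows the strainer upright mid-saucer at (110,195), the hook in its stand at (487,300), and the gripper clear above it.

```bash
python3 -c "
from plant import r
print(r.close_job())"
```

```text
the job is handed in; nothing more can be done
None
```

The job is handed in, at about 31 s of the 72 s allowed: the strainer came free without force and stands upright within about 1 mm of the saucer's centre, the hook is back in its stand, and nothing else was moved.

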